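# Load a timber sample through the spring flap of a moisture tester

### The arm

A 6-joint arm with a two-finger parallel gripper is mounted at the origin on the work surface. World frame = base frame: x ahead of the robot, y to its left, z up, the work surface at z = 0. Lengths are in m, angles in rad, forces in N, time in s.
With the tool pointing down it reaches from about 0.275 to 0.825 m from the base axis. Payload 4.9 kg.
Tool frame: the origin (TCP) lies midway between the tips of the shut fingers; the grasp point (between the pads) lies 19 mm behind it (bot.grip_depth is the distance from the TCP to the grasp point, in m); y points along the fingers, x is the direction in which the jaws open and shut, and the axes are right-handed (so a half turn about y gives the same grasp; the last joint's range is limited). The gripper opens to 85 mm and grips with 20 to 120 N. Pads are 22 mm wide; open, the fingers measure 114 mm over their backs; the gripper's body (76 mm by 85 mm) begins 54 mm behind the grasp point. The pads swing forward as they close: fully open they stand 13 mm farther back than shut.
Start: joints at [-1.448, 0.326, -0.193, 1.052, 0, 1.437], TCP at [0.14, -0.532, 0.231] pointing down, gripper open.
Joint ranges: [-2.65, 2.65], [-0.97, 1.79], [-1.3, 1.35], [-1.93, 2.1], [-1.47, 1.37], [-3.14, 3.14]. Speed limits (rad/s): [2.57, 2.57, 3.14, 3.14, 3.14, 3.14].

### API

Orientations are given as a unit quaternion [w, x, y, z].
In Python, from cell import bot gives the robot as it stands. Calls block until the motion is done:
- bot.move_pose(position, orientation): joint-space move of the TCP to a pose.
- bot.move_linear(position, speed=0.15, rotation=None, until_force=None): straight line of the TCP; rotation=None keeps the orientation; speed is the mean speed in m/s. With until_force (N) it stops when the force on the tool has changed by that much, and returns True; else False.
- bot.goto_joints(angles): joint-space move.
- bot.set_gripper(opening, grasp_force=None): opening from 0.0 (shut) to 1.0 (fully open); grasp_force is the grip in N (None keeps the last); returns when the fingers have stopped.
- bot.wait(seconds).
- bot.solve_ik(position, orientation): joint angles nearest the present ones, or None.
- bot.camera(name): name is "scene" or "top" or "wrist"; returns the picture (420x560x3 uint8, red, green, blue); there is no depth.
- bot.calibration(name): a dict with "mtx" (3x3 intrinsics, pixels), "k1" (the pictures are not rectified: a ray, as slopes to the right and down, at radius r is drawn at 1 + k1 r^2 times it, then the intrinsics apply), "extrinsics" (4x4, takes a point from world to camera coordinates); the wrist camera has in their place "hand_eye" (4x4, takes a point from camera to tool coordinates, whose origin is the TCP and whose axes are the tool frame's). Camera axes: x right, y down, z forward; pixel columns grow to the right and rows downward; lengths in m; the calibration is good to about 2 mm. A picture is of the moment at which its call begins: read the wrist's pose just before it. calibration takes no time and is no camera call.
A pose or a line that the arm cannot do raises bot.PlanningError and nothing moves.
- bot.close_job(): hands the job in, once; it reports no verdict.
Trained networks look in the newest picture that a camera, given by its name, has taken for a name from the list of things; names that differ only in an ending like _2 or _b are one class to them, and where a whole thing is asked for, a point or a joint stands for the part that bears it (a point fixed in the world has none). Each returns a list of dicts, best first, with "confidence" (0 to 1); they miss things now and then, are a little off and sometimes report something else, mostly with a low value. They report only what shows in the picture. A call takes as long as a camera call.
- bot.search_frame(camera, thing): "bbox" ([left, top, width, height] in pixels, round what is visible of it).
Readings, each from a call of its own:
- bot.read_clock(): time.
- bot.read_joint_positions(): joint angles.
- bot.read_joint_vel(): joint speeds.
- bot.read_joint_efforts(): joint torques, N m.
- bot.read_position(): TCP position.
- bot.read_tool_rot(): TCP orientation.
- bot.read_ft_force(): force on the tool from outside, world axes, zero at the start.
- bot.read_moment(): the same for the moment, N m.
- bot.read_gripper_width(): opening from 0.0 (shut) to 1.0 (fully open).
Only numpy, scipy, OpenCV 4.12 (cv2) and the standard library are available. Lean on these libraries where they do the work, as an engineer would, in place of code of your own. Each camera call takes 0.05 s, during which the arm holds its last target.

### The job

Load the short timber sample block into the bench moisture tester: lengthwise and standing on its narrow side, slide it along the channel, pushing the spring flap open with its end, and on into the tunnel until you feel the sprung contact plate inside. Press it gently but firmly against the plate for about a second (about 12 N, never forcing it), then let go and leave the sample in there with the flap sprung shut behind it, and keep the other things on the bench where they are.

Things in the scene. Friction and masses are not known exactly. Their poses are not given: they have to be found in the camera images.
- sample_center (a point): Centre of the timber sample: plain pale block 110 long (its x) x 30 wide (y) x 40 mm high (z), 0.09 to 0.17 kg, ends alike. It stands on its 30 mm wide side, left or right of the tester; its centre is 20 mm above what it rests on. The pale piece on the other side is the batten.
- mouth (a point): On the fixed moisture tester: point on the flap line and channel centre line, at the channel floor (8 mm above the bench). x points level into the tester, y to the left looking in, z up; the lengths in mm of all tester entries are from here. Metal base x -45 to 240, y -45 to 75. Open above until x = 128: a gripper may pass straddling the sample, above the low fence and rail.
- fence (a point): Middle of the top of the low right-hand fence: 16 mm high above the floor, x -20 to 128, inner face at y = -17, 10 thick, flared outwards from x = -20 back to -43. At the left a like rail, 16 high, narrows from y = 28 at x = 70 to y = 17 at x = 128.
- tunnel (a point): Centre of the tunnel's entrance, at x = 128, on the floor; axes as at the mouth. Tunnel 34 wide (y -17 to 17) and 46 high inside, under a grey housing (x 128 to 240, its top 55 above the floor). The gripper's fingers must stop short of the housing.
- flap (a joint): Angle of the steel flap (rad): 0 shut, grows swinging inwards, to 1.5. Leaf 5 thick, 3 to 37 above the floor, from its upright pin at x = 0, y = 55 (post 12 thick, 40 high) to y = -16. Takes 2.4 N at the centre line to start; 5 N at its edge wide open. Rides on the sample's left side or a finger, and shuts when the sample's tail is over 60 mm past the flap line and nothing is in its way.
- plate (a joint): How far the contact plate hidden in the tunnel is pressed in (m): 0 free, 0.009 hard end. Its face stands at an unknown depth, x = 174 to 199. 4 N starts it, 1.2 N more per mm, damped 120 N per m/s: come slowly, 15 mm/s. It reads when held in 2 mm or more for 0.5 s: push with about 12 N, as some is lost to rubbing; it then eases the sample back when let go.
- tester: The moisture tester with flap, plate and housing. Origin 8 mm below the mouth point, on the bench, same axes. Fixed; its position and heading vary. More than 25 N between sample and tester, or 20 N between robot and tester, does damage.
- sample: The timber sample as a whole, origin at the centre of its underside, x along its length.
- batten: Bystander: flat pale wooden batten, 180 x 44 x 20 mm high, longer and flatter than the sample; origin at the centre of its underside. Leave alone.
- glue: Bystander: white glue jar, 60 mm across, 110 high, origin at the centre of its underside. Leave alone.
- tin: Bystander: plain metal wax tin, 68 mm across, 50 high, origin at the centre of its underside. Leave alone.

How it is judged:
By the outcome, as a careful person would: the job done as asked, in the order asked, and still so for the second after the job is handed in, with the robot touching nothing.
It also fails if it takes over 56 s, if anything falls off the work surface, if the arm or the gripper's body presses on something with over 40 N, if the wrist force passes 120 N, or if a joint passes its speed limit or range.

## Working session

There is one attempt and no reset: what is moved stays moved. The work goes in short steps, each a Python script; the robot and the scene stay as the last script left them, time stands still between calls to the robot, and variables do not carry over. Pictures are saved under pics/ and viewed, and the job is handed in when it is done.

```bash
mkdir -p pics; ls
python3 - <<'E'
from cell import bot
import cv2,numpy as np
np.set_printoptions(precision=4,suppress=True)
for n in ["scene","top","wrist"]:
    im=bot.camera(n); cv2.imwrite(f"pics/{n}0.png",im[:,:,::-1])
    print(n,bot.calibration(n))
    for t in ["sample","batten","tester","glue","tin","mouth","tunnel","fence","flap"]:
        try: print(t,[(d['bbox'],round(d['confidence'],2)) for d in bot.search_frame(n,t)[:2]])
        except Exception as e: print(t,e)
print(bot.read_clock(),bot.read_tool_rot(),bot.read_position(),bot.grip_depth,bot.read_ft_force())
E
```

```text
pics
scene {'mtx': array([[435.2431,   0.    , 271.8206],
       [  0.    , 435.2431, 215.7798],
       [  0.    ,   0.    ,   1.    ]]), 'k1': 0.038916951059972026, 'extrinsics': array([[ 0.8604,  0.5096,  0.0057, -0.5016],
       [ 0.3812, -0.636 , -0.671 , -0.1967],
       [-0.3384,  0.5795, -0.7414,  1.2098],
       [ 0.    ,  0.    ,  0.    ,  1.    ]])}
sample []
batten [([97.7, 269.6, 90.1, 48.2], 0.94)]
tester [([252.2, 192.8, 140.8, 102.5], 0.73), ([352.2, 131.3, 30.0, 45.7], 0.34)]
glue [([349.6, 127.6, 32.5, 47.7], 0.66), ([253.7, 193.4, 135.8, 102.7], 0.17)]
tin [([220.7, 311.4, 38.8, 45.3], 0.8)]
mouth [([253.7, 194.1, 138.2, 101.8], 0.97)]
tunnel [([253.1, 190.5, 137.8, 105.6], 0.61)]
fence [([254.4, 192.7, 135.7, 102.2], 0.66)]
flap [([275.8, 192.8, 23.6, 27.9], 0.69)]
top {'mtx': array([[467.6704,   0.    , 272.7821],
       [  0.    , 467.6704, 204.3947],
       [  0.    ,   0.    ,   1.    ]]), 'k1': -0.12466950737149962, 'extrinsics': array([[ 0.0292, -0.9996,  0.0009, -0.0268],
       [-0.9909, -0.0291, -0.1312,  0.5941],
       [ 0.1312,  0.0029, -0.9913,  0.8871
[... 305 characters left out ...]
h [([218.2, 82.5, 86.8, 149.4], 0.85)]
tunnel [([217.9, 82.8, 82.7, 150.1], 0.62)]
fence [([216.9, 82.8, 87.5, 148.6], 0.73)]
flap [([223.7, 195.4, 39.1, 14.8], 0.75)]
wrist {'mtx': array([[354.9615,   0.    , 271.6502],
       [  0.    , 354.9615, 209.5962],
       [  0.    ,   0.    ,   1.    ]]), 'k1': -0.03919165816805695, 'hand_eye': array([[ 1.    ,  0.0003, -0.0005, -0.0008],
       [ 0.0005, -0.2954,  0.9554, -0.1414],
       [ 0.0002, -0.9554, -0.2954,  0.0744],
       [ 0.    ,  0.    ,  0.    ,  1.    ]])}
sample []
batten []
tester []
glue []
tin []
mouth []
tunnel []
fence []
flap []
1.5 [-0.5599  0.5599 -0.4319  0.4318] [ 0.1397 -0.532   0.2313] 0.0187 [ 0.4518 -0.0111 -0.0355]
```

Run:
```python
import cv2
a=cv2.imread("pics/top0.png");cv2.imwrite("pics/top0b.png",cv2.resize(a[60:340,80:460],None,fx=2.1,fy=2.1,interpolation=cv2.INTER_CUBIC))
```

```text
(no output)
```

View pics/top0b.png

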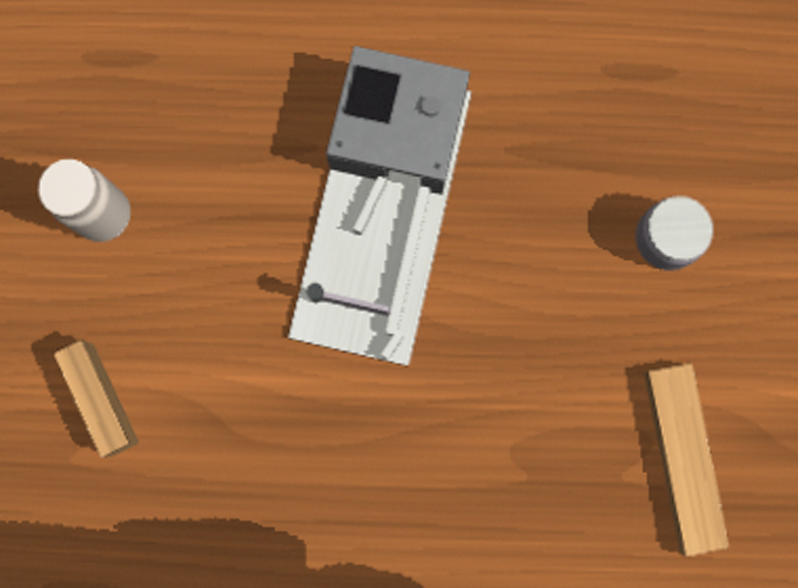

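View pics/scene0.png

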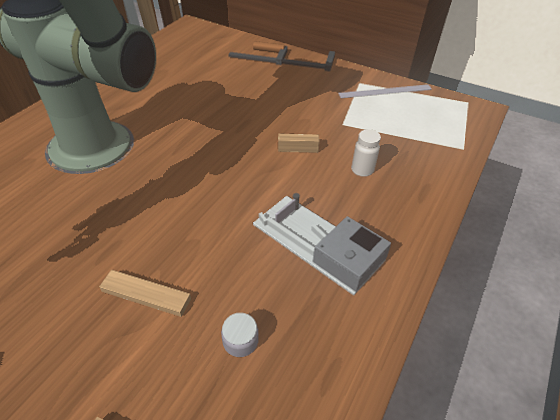

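```bash
cat > h.py <<'E'
import numpy as np, cv2
from scipy.optimize import least_squares
np.set_printoptions(precision=4,suppress=True)
def projE(cal,E,P):
    P=np.atleast_2d(P); q=P@E[:3,:3].T+E[:3,3]
    s=q[:,:2]/q[:,2:]; s=s*(1+cal['k1']*(s**2).sum(1,keepdims=True))
    return s@cal['mtx'][:2,:2].T+cal['mtx'][:2,2]
def qR(q):
    w,x,y,z=q
    return np.array([[1-2*(y*y+z*z),2*(x*y-z*w),2*(x*z+y*w)],[2*(x*y+z*w),1-2*(x*x+z*z),2*(y*z-x*w)],[2*(x*z-y*w),2*(y*z+x*w),1-2*(x*x+y*y)]])
def wristE(cal,pos,q):
    T=np.eye(4);T[:3,:3]=qR(q);T[:3,3]=pos
    return np.linalg.inv(T@cal['hand_eye'])
def place(pose,P):
    x,y,a=pose;c,s=np.cos(a),np.sin(a);P=np.atleast_2d(P).astype(float)
    return np.c_[x+c*P[:,0]-s*P[:,1],y+s*P[:,0]+c*P[:,1],P[:,2]]
def fit(cal,E,P,px,g):
    f=lambda p:(projE(cal,E,place(p,P))-px).ravel()
    r=least_squares(f,g,x_scale=[.01,.01,.05]);return r.x,f(r.x).reshape(-1,2)
def box(x0,x1,y0,y1,z0,z1):
    return np.array([[x,y,z] for z in(z0,z1) for x,y in((x0,y0),(x1,y0),(x1,y1),(x0,y1))])
def draw(im,cal,E,pose,B,col):
    p=np.int32(np.round(projE(cal,E,place(pose,B))*16))
    for i in range(4):
        for a,b in((i,(i+1)%4),(i+4,(i+1)%4+4),(i,i+4)):
            cv2.line(im,tuple(map(int,p[a])),tuple(map(int,p[b])),col,1,cv2.LINE_AA,4)
SAMPLE=box(-.055,.055,-.015,.015,0,.04)
TB=[box(-.045,.240,-.045,.075,0,.008),box(.128,.240,-.045,.075,.008,.063),box(-.02,.128,-.027,-.017,.008,.024),box(-.002,.003,-.016,.055,.011,.045)]
def tq(a):  # tool down, tool x along world angle a
    from scipy.spatial.transform import Rotation as R
    X=np.array([np.cos(a),np.sin(a),0]);Y=np.array([0,0,-1.]);Z=np.cross(X,Y)
    q=R.from_matrix(np.c_[X,Y,Z]).as_quat();return np.array([q[3],q[0],q[1],q[2]])
E
cat > a.py <<'E'
from h import *
from cell import bot
cal=bot.calibration("top");E=cal["extrinsics"]
cr=lambda L:np.array(L)/2.1+[80,60]
tp,r=fit(cal,E,np.array([[-.045,.075,.008],[-.045,-.045,.008],[0,.055,.048],[.240,0,.063]])[:3],cr([[289,337],[408,364],[316,292]]),[.4,0,0])
print(tp,r)
sp,r=fit(cal,E,np.array([[.055,.015,.04],[.055,-.015,.04],[-.055,-.015,.04],[-.055,.015,.04]]),cr([[55,350],[82,341],[130,441],[101,456]]),[.4,.3,0.3])
print(sp,r)
im=cv2.imread("pics/top0.png")
im=cv2.resize(im[60:340,80:460],None,fx=2.1,fy=2.1,interpolation=cv2.INTER_CUBIC)
c2=dict(cal);m=cal['mtx'].copy();m[:2,2]-=[80,60];m[:2]*=2.1;c2['mtx']=m
for B in TB: draw(im,c2,E,tp,B,(0,0,255))
draw(im,c2,E,sp,SAMPLE,(255,0,0))
cv2.imwrite("pics/fit0.png",im)
np.save("tp.npy",tp);np.save("sp.npy",sp)
for nm,p in (("s",sp),("t",tp)):
  for k in(-1,1):
    q=tq(p[2]+k*np.pi/2)
    for px in ((-.042,0,.03),(.1,0,.03),(-.042,0,.15)):
        j=bot.solve_ik(place(p,px)[0],q); print(nm,k,px,j)
E
python3 a.py
```

```text
[ 0.5919  0.0206 -0.1933] [[-0.2179  0.1233]
 [ 0.4361  0.2733]
 [-0.2135 -0.3923]]
[0.497  0.2834 0.4935] [[-0.301   0.7607]
 [ 0.1334 -1.6016]
 [-0.0695  0.6264]
 [ 0.2249  0.191 ]]
s -1 (-0.042, 0, 0.03) [ 0.381   0.5142 -0.491   0.5656  0.      3.029 ]
s -1 (0.1, 0, 0.03) [ 0.4049  0.7235 -0.0748  0.7725  0.      3.0529]
s -1 (-0.042, 0, 0.15) [ 0.381   0.36   -0.3664  0.8444  0.      3.029 ]
s 1 (-0.042, 0, 0.03) [ 0.381   0.5142 -0.491   0.5656  0.     -0.1126]
s 1 (0.1, 0, 0.03) [ 0.4049  0.7235 -0.0748  0.7725  0.     -0.0887]
s 1 (-0.042, 0, 0.15) [ 0.381   0.36   -0.3664  0.8444  0.     -0.1126]
t -1 (-0.042, 0, 0.03) [-0.0819  0.5439 -0.4334  0.5935  0.     -3.0302]
t -1 (0.1, 0, 0.03) [-0.1049  0.7524 -0.0158  0.8026  0.     -3.0532]
t -1 (-0.042, 0, 0.15) [-0.0819  0.3961 -0.3104  0.8643  0.     -3.0302]
t 1 (-0.042, 0, 0.03) [-0.0819  0.5439 -0.4334  0.5935  0.      0.1114]
t 1 (0.1, 0, 0.03) [-0.1049  0.7524 -0.0158  0.8026  0.      0.0884]
t 1 (-0.042, 0, 0.15) [-0.0819  0.3961 -0.3104  0.8643  0.      0.1114]
```

View pics/fit0.png

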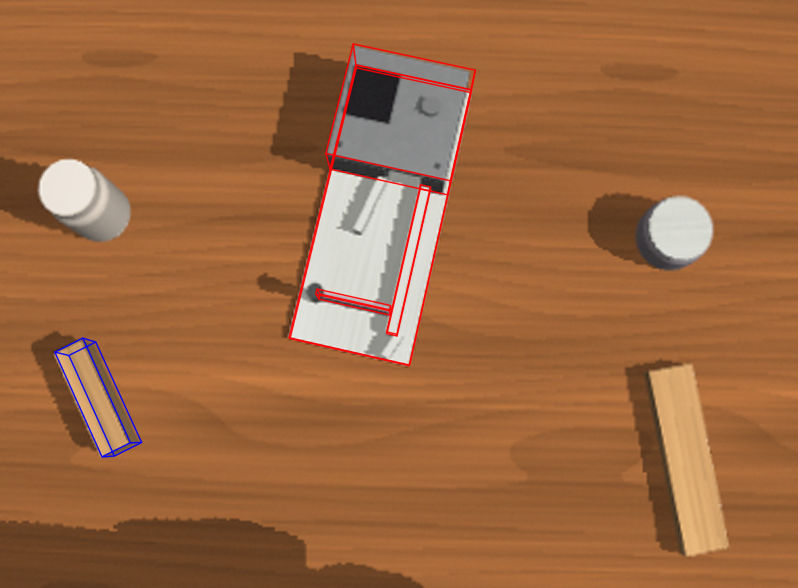

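```bash
cat > b.py <<'E'
from h import *
from cell import bot
import json
tp=np.load("tp.npy");sp=np.load("sp.npy");out={}
print(bot.read_clock())
for nm,p,px in(("t",tp,(.02,0,.22)),("s",sp,(-.02,0,.15))):
    bot.move_pose(place(p,px)[0],tq(p[2]+np.pi/2))
    bot.wait(.2)
    pos=bot.read_position();q=bot.read_tool_rot();im=bot.camera("wrist")[:,:,::-1].copy()
    cv2.imwrite(f"pics/w{nm}.png",im);out[nm]=[list(map(float,pos)),list(map(float,q))]
    cal=bot.calibration("wrist");E=wristE(cal,pos,q)
    for B in (TB if nm=="t" else [SAMPLE]): draw(im,cal,E,p,B,(0,0,255))
    cv2.imwrite(f"pics/w{nm}_o.png",im)
    print(nm,bot.read_clock(),pos)
json.dump(out,open("w.json","w"))
E
python3 b.py
```

```text
1.5
t 4.3083 [0.6115 0.0161 0.22  ]
s 5.7 [0.4805 0.2731 0.1503]
```

View pics/wt_o.png

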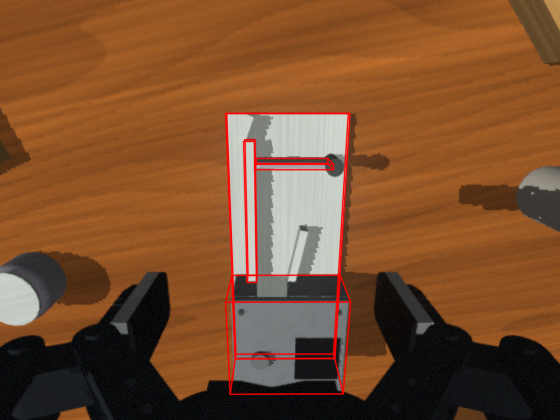

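View pics/ws_o.png

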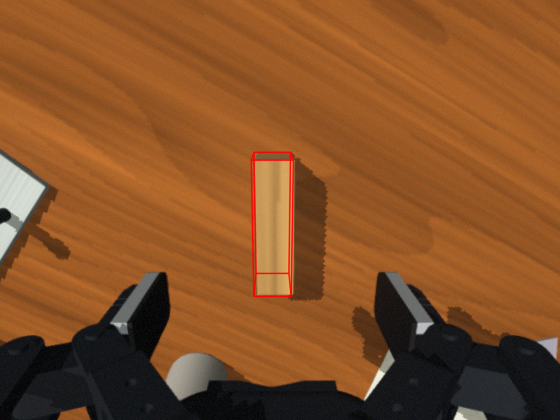

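View pics/wt.png

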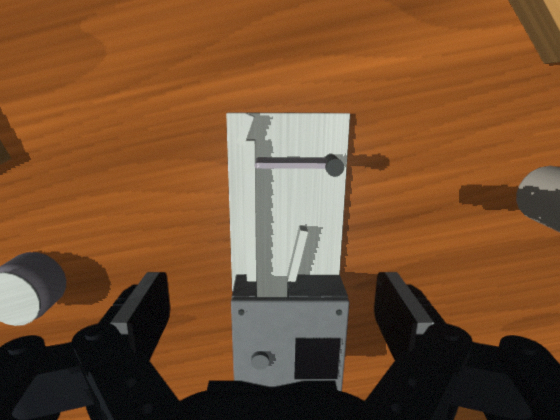

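View pics/ws.png

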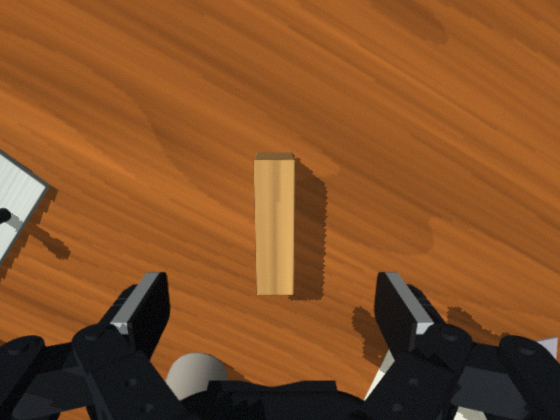

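Run:
```python
import cv2,numpy as np
a=cv2.imread("pics/ws.png")[140:305,235:315];a=cv2.resize(a,None,fx=3.6,fy=3.6,interpolation=cv2.INTER_CUBIC)
b=cv2.imread("pics/wt.png")[100:305,215:360];b=cv2.resize(b,None,fx=2.9,fy=2.9,interpolation=cv2.INTER_CUBIC)
h=max(a.shape[0],b.shape[0]);c=np.zeros((h,a.shape[1]+b.shape[1]+10,3),np.uint8);c[:a.shape[0],:a.shape[1]]=a;c[:b.shape[0],a.shape[1]+10:]=b
cv2.imwrite("pics/z.png",c);print(c.shape,a.shape)
```

```text
(594, 718, 3) (594, 288, 3)
```

View pics/z.png

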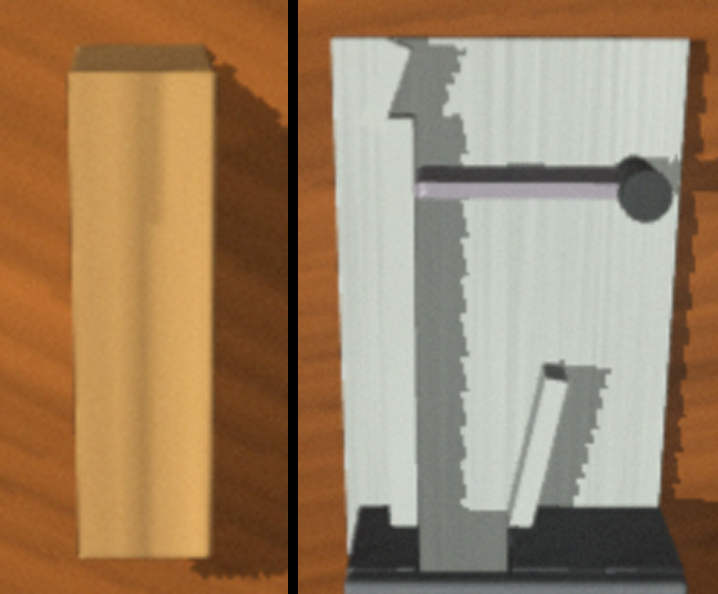

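```bash
cat > c.py <<'E'
from h import *
from cell import bot
import json
w=json.load(open("w.json"));cal=bot.calibration("wrist")
E=wristE(cal,*map(np.array,w["s"]))
px=np.array([[69,72],[214,72],[78,557],[210,557]])/3.6+[235,140]
sp,r=fit(cal,E,np.array([[-.055,-.015,.04],[-.055,.015,.04],[.055,-.015,.04],[.055,.015,.04]]),px,np.load("sp.npy"));print(sp,r)
E=wristE(cal,*map(np.array,w["t"]))
px=(np.array([[689,40],[331,40],[645,195],[414,117],[418,525],[390,525],[509,525]])-[298,0])/2.9+[215,100]
tp,r=fit(cal,E,np.array([[-.045,.075,.008],[-.045,-.045,.008],[0,.055,.048],[-.02,-.017,.024],[.128,-.017,.024],[.128,-.027,.024],[.128,.017,.024]]),px,np.load("tp.npy"));print(tp,r)
print(np.load("sp.npy"),np.load("tp.npy"))
np.save("tp2.npy",tp);np.save("sp2.npy",sp)
E
python3 c.py
```

```text
[0.4958 0.2852 0.4984] [[-0.9145 -0.6011]
 [ 0.9676 -0.8909]
 [-0.3433  1.1016]
 [ 0.284   0.8607]]
[ 0.5926  0.022  -0.1989] [[ 0.7174 -0.4074]
 [-0.1335 -1.1232]
 [-0.2251 -0.4933]
 [-0.2485  0.3893]
 [-0.3126  0.6939]
 [-0.0608  0.6492]
 [ 0.2825  0.8161]]
[0.497  0.2834 0.4935] [ 0.5919  0.0206 -0.1933]
```

```bash
cat > d.py <<'E'
from h import *
from cell import bot
tp=np.load("tp2.npy");sp=np.load("sp2.npy")
G=-.041
q=tq(sp[2]+np.pi/2)
bot.set_gripper(.75,60)
bot.move_pose(place(sp,(G,0,.06))[0],q)
bot.move_linear(place(sp,(G,0,.0175))[0],speed=.1)
f0=bot.read_ft_force()
bot.set_gripper(0,60)
print("w",bot.read_gripper_width(),f0,bot.read_ft_force(),bot.read_position())
bot.move_linear(place(sp,(G,0,.0775))[0],speed=.12)
print(bot.read_ft_force(),bot.read_gripper_width())
qt=tq(tp[2]+np.pi/2)
bot.move_pose(place(tp,(-.060-.055+G,0,.008+.001+.0175+.04))[0],qt)
bot.wait(.2)
pos=bot.read_position();q=bot.read_tool_rot();im=bot.camera("wrist")[:,:,::-1].copy()
cv2.imwrite("pics/g1.png",im)
cal=bot.calibration("wrist");E=wristE(cal,pos,q)
c=place((pos[0],pos[1],tp[2]),(-G,0,pos[2]-.0175))[0]
B=SAMPLE.copy();B[:,2]+=c[2]
draw(im,cal,E,(c[0],c[1],tp[2]),B,(0,0,255))
for b in TB: draw(im,cal,E,tp,b,(0,255,0))
cv2.imwrite("pics/g1o.png",im)
im=bot.camera("scene")[:,:,::-1];cv2.imwrite("pics/g1s.png",cv2.resize(im[100:320,130:430],None,fx=2.5,fy=2.5))
print(bot.read_clock(),pos,bot.read_ft_force(),bot.read_gripper_width())
E
python3 d.py
```

```text
w 0.33879971012441235 [-0.035  -0.5076  1.2684] [-0.2645 -0.6674  6.2748] [0.4606 0.2658 0.0185]
[-0.6398  0.6717 -1.031 ] 0.3315583256008665
9.3083 [0.4402 0.054  0.0665] [ 0.3794  0.4216 -0.6767] 0.336953307389751
```

View pics/g1o.png

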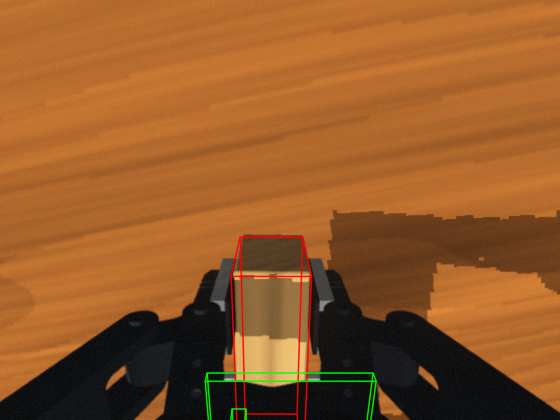

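View pics/g1s.png

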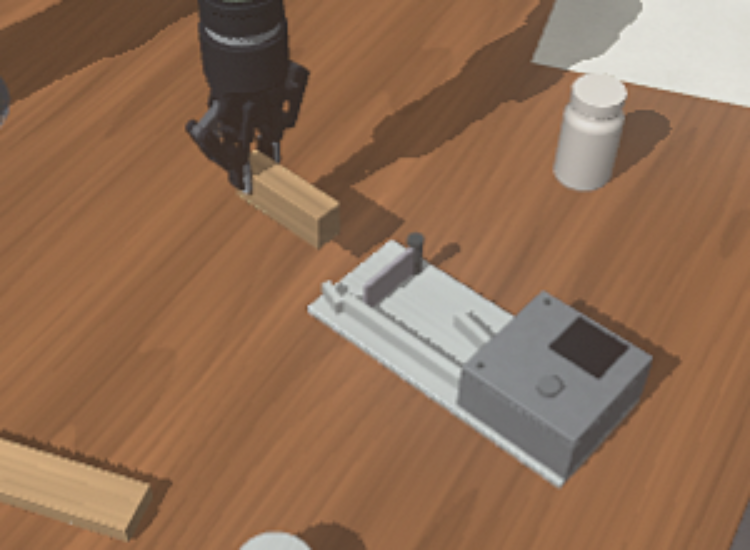

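```bash
cat > e.py <<'E'
from h import *
from cell import bot
tp=np.load("tp2.npy");G=-.041
R=np.array([[np.cos(tp[2]),np.sin(tp[2]),0],[-np.sin(tp[2]),np.cos(tp[2]),0],[0,0,1]])
loc=lambda:R@(np.array(bot.read_position())-[tp[0],tp[1],.008])
F=lambda:R@np.array(bot.read_ft_force())
P=lambda front,y,z:place(tp,(front-.055+G,y,.008+z))[0]
print("start",loc(),F())
bot.move_linear(P(-.008,0,.035),speed=.12)
bot.wait(.1);print(F())
h=bot.move_linear(P(-.008,0,.012),speed=.03,until_force=3)
print("floor",h,loc(),F()); z=loc()[2]
bot.move_linear(P(-.008,0,z+.0015),speed=.05)
bot.wait(.1);print(F(),loc())
h=bot.move_linear(P(-.008,-.007,z+.0015),speed=.02,until_force=2.5)
print("fence",h,loc(),F());y=loc()[1]
bot.move_linear(P(-.008,y+.002,z+.0015),speed=.05)
bot.wait(.1);print(loc(),F(),bot.read_clock())
np.save("yz.npy",[y,z])
E
python3 e.py
```

```text
start [-0.1559  0.0009  0.0585] [ 0.2887  0.4882 -0.6767]
[ 0.7187  0.7035 -1.278 ]
floor True [-0.1044 -0.0002  0.0178] [-1.3078 -0.5994  3.6287]
[ 1.1732 -0.4046 -1.2856] [-0.1044 -0.      0.019 ]
fence True [-0.1043 -0.0036  0.019 ] [ 0.0727  2.7068 -0.548 ]
[-0.1044 -0.0017  0.019 ] [ 0.2895 -0.2534 -1.0684] 11.6083
```

```bash
cat > f.py <<'E'
exec(open("e.py").read().split('print("start"')[0])
y,z=np.load("yz.npy");Y=y+.0025;Z=z+.0012
bot.move_linear(P(-.008,Y,Z),speed=.05)
h=bot.move_linear(P(.05,Y,Z),speed=.05,until_force=9);print(h,loc(),F())
if not h: h=bot.move_linear(P(.118,Y,Z),speed=.06,until_force=9);print(h,loc(),F())
if not h: h=bot.move_linear(P(.150,Y,Z),speed=.03,until_force=6);print(h,loc(),F())
print(bot.read_clock(),bot.read_gripper_width())
for n in("scene","top"): cv2.imwrite(f"pics/f_{n}.png",cv2.resize(bot.camera(n)[60:320,130:430,::-1],None,fx=2.2,fy=2.2))
E
python3 f.py
```

```text
True [-0.0819 -0.0009  0.0184] [-0.0667 -0.2669  4.6565]
12.4833 0.3358385325731227
```

View pics/f_scene.png

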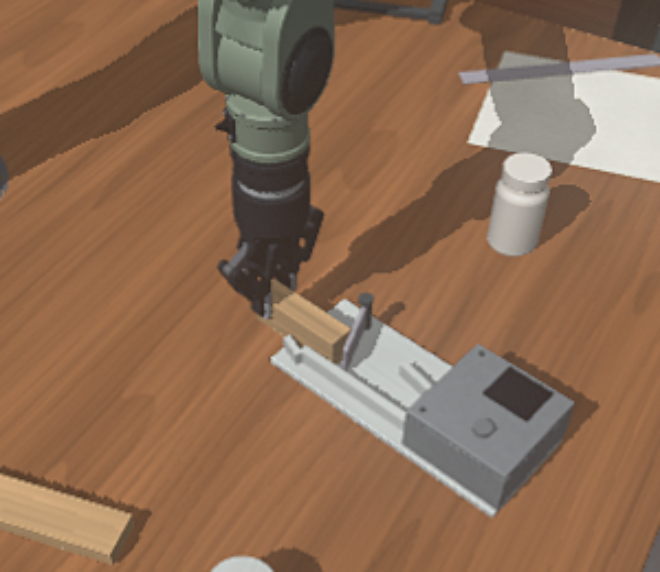

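```bash
cat > f.py <<'E'
exec(open("e.py").read().split('print("start"')[0])
y,z=np.load("yz.npy");Y=y+.0025;Z=z+.0037
l=loc();bot.move_linear(P(l[0]+.055-G,Y,Z),speed=.05);bot.wait(.1);print(loc(),F())
h=False
for fr in(.03,.05,.07,.09,.118):
  if not h: h=bot.move_linear(P(fr,Y,Z),speed=.05,until_force=9);print(h,loc(),F())
print(bot.read_clock(),bot.read_gripper_width())
pos=bot.read_position();q=bot.read_tool_rot();cv2.imwrite("pics/f_wrist.png",bot.camera("wrist")[:,:,::-1])
for n in("scene","top"): cv2.imwrite(f"pics/f2_{n}.png",cv2.resize(bot.camera(n)[60:320,130:430,::-1],None,fx=2.2,fy=2.2))
E
python3 f.py
```

```text
[-0.084  -0.0015  0.0209] [-3.565  -1.5192 -1.4258]
False [-0.0674 -0.0012  0.0208] [-5.3424 -0.9211 -1.8161]
False [-0.0466 -0.0016  0.0211] [-3.6713 -3.1231 -3.0299]
False [-0.0244 -0.002   0.022 ] [ 0.4581 -5.6752 -2.054 ]
False [-0.0049 -0.0018  0.0218] [ 0.3312 -4.8878 -0.7571]
False [ 0.0229 -0.0017  0.0216] [ 0.0516 -6.1693 -1.6142]
15.7667 0.3386447804446236
```

View pics/f2_scene.png

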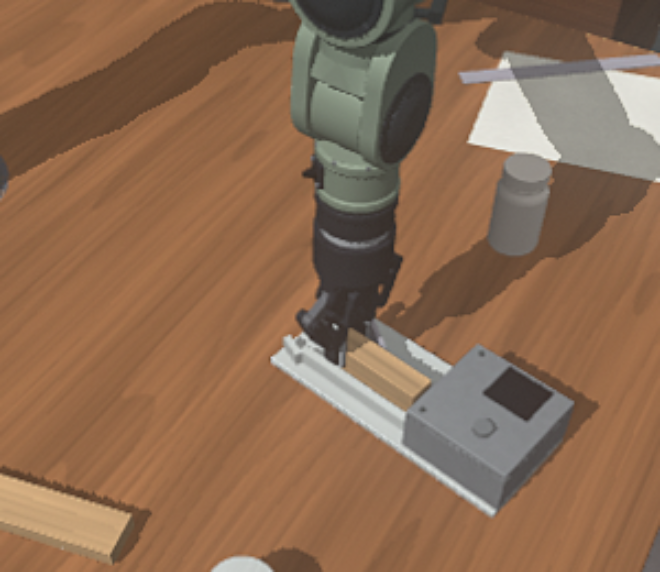

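View pics/f_wrist.png

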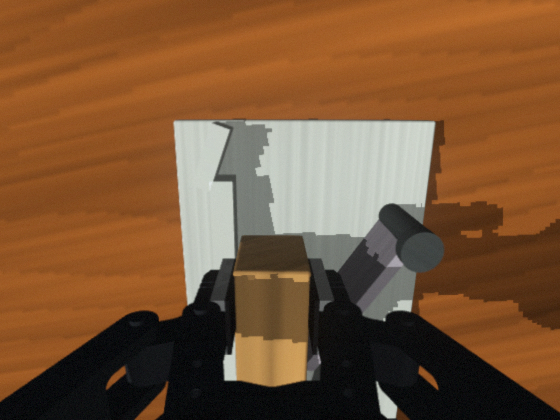

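```bash
cat > g.py <<'E'
exec(open("e.py").read().split('print("start"')[0])
y,z=np.load("yz.npy");Y=y+.0025;Z=z+.0037
h=bot.move_linear(P(.118,Y,z-.004),speed=.02,until_force=4);l=loc();print("floor",h,l,F())
Z=l[2]+.0012
bot.move_linear(P(.118,Y,Z),speed=.05);bot.wait(.1);print(loc(),F())
h=False
for fr in(.130,.14,.155,.165):
  if not h: h=bot.move_linear(P(fr,Y,Z),speed=.03,until_force=6);print(h,loc(),F())
np.save("Z.npy",Z)
print(bot.read_clock(),bot.read_gripper_width())
for n in("scene","top"): cv2.imwrite(f"pics/g2_{n}.png",cv2.resize(bot.camera(n)[60:320,130:430,::-1],None,fx=2.2,fy=2.2))
E
python3 g.py
```

```text
floor True [ 0.0221 -0.0032  0.0202] [-0.9329 -5.3715  2.4637]
[ 0.0225 -0.002   0.0216] [-0.6815 -4.7089  0.7912]
True [ 0.0305 -0.0025  0.0204] [-2.1211 -4.6598  4.1438]
16.8833 0.3367949327135806
```

View pics/g2_top.png

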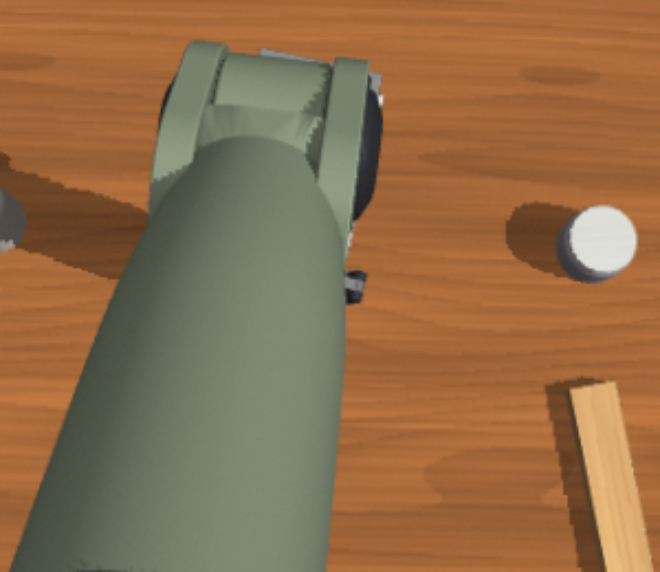

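```bash
cat > g.py <<'E'
exec(open("e.py").read().split('print("start"')[0])
y,z=np.load("yz.npy");Y=y+.0025;Z=.0225
l=loc();bot.move_linear(P(l[0]+.055-G,Y,Z),speed=.03);bot.wait(.15);print(loc(),F())
h=False
for fr in(.130,.135,.14,.147,.155,.165):
  if not h: h=bot.move_linear(P(fr,Y,Z),speed=.025,until_force=6);print(h,loc(),F())
np.save("Z.npy",Z)
print(bot.read_clock(),bot.read_gripper_width())
for n in("scene","wrist"): cv2.imwrite(f"pics/g3_{n}.png",bot.camera(n)[:,:,::-1])
E
python3 g.py
```

```text
[ 0.0305 -0.0018  0.0223] [-1.6908 -6.8824 -0.2453]
False [ 0.032  -0.0011  0.0218] [-6.6659 -4.5335  2.0843]
False [ 0.0365 -0.001   0.0215] [-6.9179 -4.4507  0.5301]
False [ 0.0416 -0.0011  0.0213] [-5.2588 -3.748   0.1243]
False [ 0.0489 -0.0011  0.0214] [-5.1998 -3.613  -0.5926]
False [ 0.0572 -0.0011  0.0214] [-5.2772 -4.1637 -0.6477]
False [ 0.0687 -0.0015  0.0218] [-2.3661 -5.2628 -1.1633]
19.85 0.3358995546840726
```

View pics/g3_wrist.png

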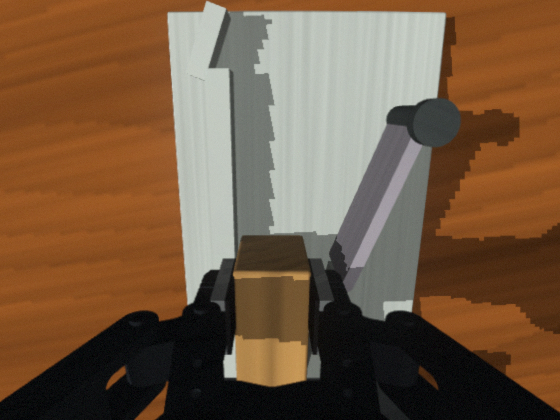

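View pics/g3_scene.png

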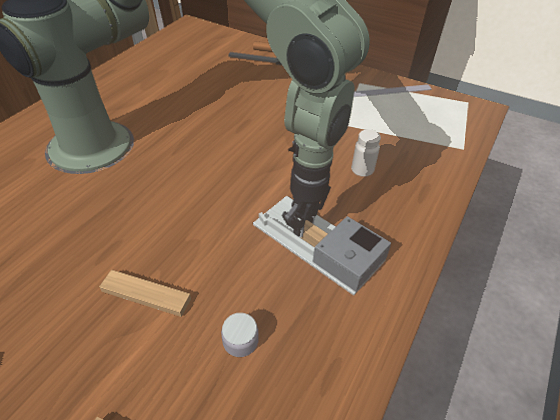

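```bash
cat > k.py <<'E'
exec(open("e.py").read().split('print("start"')[0])
y,z=np.load("yz.npy");Y=y+.0025;Z=.0225
fr=.165
while fr<.206:
  fr+=.002; h=bot.move_linear(P(fr,Y,Z),speed=.012,until_force=9)
  f=F();print(h,round(fr,3),loc(),f)
  if h or f[0]<-9: break
print(bot.read_clock(),bot.read_gripper_width())
E
python3 k.py
```

```text
False 0.167 [ 0.0704 -0.0014  0.0218] [-3.1061 -5.0823 -0.6987]
False 0.169 [ 0.0733 -0.0015  0.0221] [-0.6743 -6.8734 -4.0673]
False 0.171 [0.0759 0.     0.0229] [ 0.1316 -0.211  -2.0483]
False 0.173 [ 0.0772 -0.0009  0.0226] [-0.1395  0.5124 -0.3149]
False 0.175 [ 0.0791 -0.0012  0.0225] [ 0.0657 -0.5106 -0.9012]
False 0.177 [ 0.0811 -0.0012  0.0225] [-0.6157  0.2349 -2.204 ]
False 0.179 [ 0.083  -0.0012  0.0224] [-0.0965  0.1318 -0.6073]
False 0.181 [ 0.0839 -0.0011  0.0222] [-4.6953  0.0461  1.1812]
False 0.183 [ 0.0855 -0.0012  0.0221] [-7.7038  0.2322  0.5182]
False 0.185 [ 0.0869 -0.0012  0.0221] [-7.7361 -0.5266  2.436 ]
False 0.187 [ 0.0883 -0.0012  0.022 ] [-10.2455   0.0366   3.2359]
23.4333 0.34108158784002857
```

```bash
cat > m.py <<'E'
exec(open("e.py").read().split('print("start"')[0])
y,z=np.load("yz.npy");Y=y+.0025;Z=.0225
fr=.187
for i in range(4):
  f=np.mean([F()[0] for _ in range(3)])
  if f<-11.6: break
  fr+=.001 if f>-11 else .0005; bot.move_linear(P(fr,Y,Z),speed=.012)
for i in range(6):
  bot.wait(.2);print(round(fr,4),loc(),F())
print(bot.read_clock(),bot.read_gripper_width())
cv2.imwrite("pics/m_wrist.png",bot.camera("wrist")[:,:,::-1])
E
python3 m.py
```

```text
0.189 [ 0.0896 -0.0012  0.022 ] [-11.5935   0.3172   4.2447]
0.189 [ 0.0896 -0.0012  0.0219] [-11.8364  -0.2183   6.1867]
0.189 [ 0.0896 -0.0012  0.0219] [-11.3479  -1.0583   4.8299]
0.189 [ 0.0896 -0.0012  0.0219] [-11.438   -0.4609   3.9978]
0.189 [ 0.0896 -0.0012  0.022 ] [-10.8791  -0.4014   3.8551]
0.189 [ 0.0896 -0.0012  0.0219] [-11.6058  -0.3824   4.0811]
25.1333 0.3354934918860127
```

View pics/m_wrist.png

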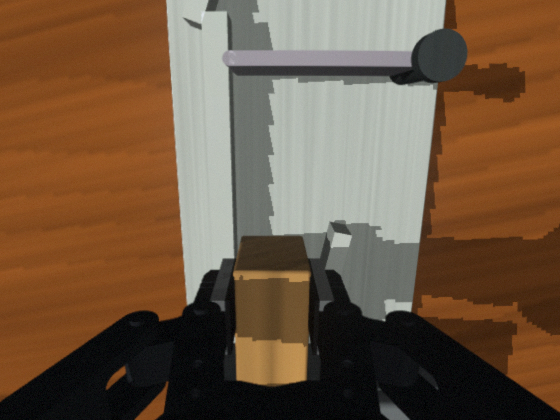

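```bash
cat > n.py <<'E'
exec(open("e.py").read().split('print("start"')[0])
bot.set_gripper(.55);bot.wait(.2);print(F(),bot.read_gripper_width())
p=np.array(bot.read_position())
bot.move_linear(p+[0,0,.05],speed=.08);print(F())
bot.move_pose(place(tp,(-.02,0,.25))[0],tq(tp[2]+np.pi/2));bot.wait(.3)
pos=bot.read_position();q=bot.read_tool_rot();im=bot.camera("wrist")[:,:,::-1].copy()
cv2.imwrite("pics/n_raw.png",im)
cal=bot.calibration("wrist");E=wristE(cal,pos,q)
for t in(.070,.078):
    B=box(t,t+.11,-.015,.015,.008,.048);draw(im,cal,E,tp,B,(0,0,255) if t==.07 else (0,255,0))
cv2.imwrite("pics/n_w.png",im)
bot.move_pose([.3,-.3,.3],tq(np.pi/2-.6));bot.wait(.3)
for n in("scene","top"): cv2.imwrite(f"pics/n_{n}.png",bot.camera(n)[:,:,::-1])
im=cv2.resize(cv2.imread("pics/n_top.png")[70:250,190:330],None,fx=4,fy=3.3);cv2.imwrite("pics/n_topz.png",im[:600])
print(bot.read_clock(),F())
E
python3 n.py
```

```text
[ 0.3348  0.2187 -0.5246] 0.5453538590619753
[0.6145 0.0339 0.8817]
29.6333 [ 0.6498 -0.368  -0.4789]
```

View pics/n_w.png

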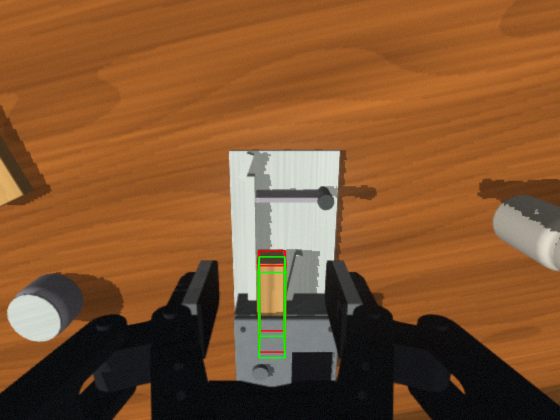

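View pics/n_topz.png

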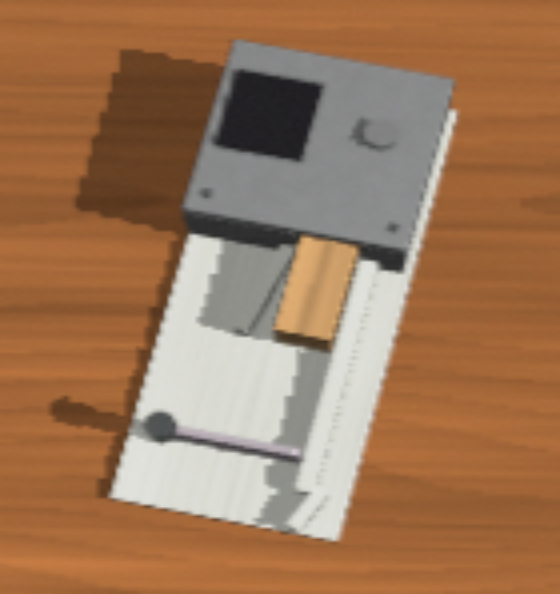

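View pics/n_scene.png

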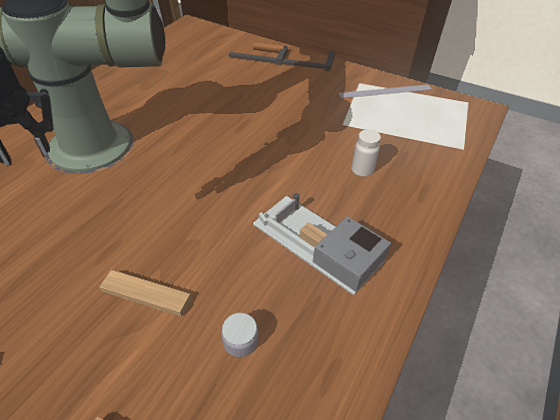

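```bash
python3 -c "
from cell import bot
bot.close_job();print(bot.read_clock())"
```

```text
the job is handed in; nothing more can be done
the job is handed in; nothing more can be done
```

The sample is loaded in the tester with the flap shut behind it, and I handed the job in at about 30 s of the 56 s allowed.

- **Insertion:** I gripped the sample near its tail, slid it along the channel and pushed the flap open with its end, then went on into the tunnel. I came up to the plate at about 12 mm/s and felt contact with the front end at about x = 180 mm.
- **Press:** I held it at 11–12 N for 1.2 s. The tool moved about 6 mm past first contact, so I take it the plate was pressed in more than the 2 mm needed. There is no direct plate reading to confirm that.
- **Final pictures:** After I let go, the sample's tail is about 72 mm past the flap line, judged by eye from an overlay, so the plate seems to have eased it back a few mm. The flap looks shut. The batten, glue jar and tin look to be where they were. The gripper is clear and the tool force is near zero.
- **What went wrong on the way:** The sample hung about 2 mm tail-low in the grip, so it rubbed on the floor. My force limits stopped the move twice (limits of 9 N and 6 N). Both times I raised it 1–3 mm and carried on. The highest tool force I logged was about 13 N, during the press.

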